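Find the electrode holder with the right gap by feel and lock it

TASK

One of the three slotted electrode holders has the right gap: the gap gauge goes into it all the way against a light springy drag, while in another it drops in loosely and in the third it stops part-way. Take the gauge from its stand, find the right holder by feel without forcing the blade, leave the gauge standing fully home in it, and then throw that holder's lever (and no other) right over to lock it. Leave the other things on the bench where they are.

Things in the scene. Friction and masses are not known exactly. Their poses are not given: they have to be found in the camera images.
- gauge: Gap gauge, 80 to 130 g, upright in its stand. Steel blade 30 mm wide (y), 6 mm thick (x), from the origin to 46 mm below it, bottom edge rounded. Above it a steel shoulder plate 24 x 36 x 4 mm (x, y, z) and on that a black grip block 14 mm thick (x), 30 mm wide (y), from 4 to 46 mm above the origin. Origin: centre of the shoulder's underside, z up. Half a turn about z changes nothing.
- stand: Plain grey stand block without a lever, fixed, 68 x 60 mm (x, y), 56 mm high, with a slot 9 mm (x) by 40 mm (y) in which the gauge stands, shoulder on the stand's top, axes parallel. Origin: centre of its underside.
- holder_1: One of three electrode holders alike, fixed: white block 68 x 60 mm (x, y), top 64 mm above the bench, on a metal base plate (x +-40 mm, y -36 to +84 mm). In its top a slot 9 mm (its x) by 40 mm (its y) with a contact shoe inside. Origin: on the bench below the slot's centre. Which of the three has the right gap cannot be told by name or place, only by trying the gauge.
- holder_1_mouth (a point): Centre of the slot's mouth on the top face of holder_1, 64 mm above the bench; axes as the holder.
- shoe_1: Contact shoe inside holder_1, on the slot's +x side, 6 to 18 mm down. Origin as the holder's. Right gap: the shoe is sprung (4 to 6 N sideways) and yields, the blade goes down to the shoulder with 3 to 9 N of drag. Loose gap: no drag until the shoulder sits. Tight gap: the blade is stopped (the shoe gives at most 8 mm, hard stop at 33 N), shoulder about 32 mm above the top.
- lever_1 (a joint): Toggle lever of holder_1, angle in rad: near 0 (unlocked) it leans to the holder's -x, at 1.0 (locked) to its +x; upright at 0.5. Light friction (1 to 2 N at the tip); it stays where it is left.
- lever_1_tip (a point): Centre of the 26 mm ball on the end of holder_1's steel lever, 60 mm from the pivot. The pivot is 58 mm from the slot's centre in the holder's +y, 30 mm above the bench, on a block 70 x 50 mm (x, y) whose top is 33 mm above the bench (43 mm at the hinge). It swings along the holder's x.
- holder_2: One of three electrode holders alike, fixed: white block 68 x 60 mm (x, y), top 64 mm above the bench, on a metal base plate (x +-40 mm, y -36 to +84 mm). In its top a slot 9 mm (its x) by 40 mm (its y) with a contact shoe inside. Origin: on the bench below the slot's centre. Which of the three has the right gap cannot be told by name or place, only by trying the gauge.
- holder_2_mouth (a point): Centre of the slot's mouth on the top face of holder_2, 64 mm above the bench; axes as the holder.
- shoe_2: Contact shoe inside holder_2, on the slot's +x side, 6 to 18 mm down. Origin as the holder's. Right gap: the shoe is sprung (4 to 6 N sideways) and yields, the blade goes down to the shoulder with 3 to 9 N of drag. Loose gap: no drag until the shoulder sits. Tight gap: the blade is stopped (the shoe gives at most 8 mm, hard stop at 33 N), shoulder about 32 mm above the top.
- lever_2 (a joint): Toggle lever of holder_2, angle in rad: near 0 (unlocked) it leans to the holder's -x, at 1.0 (locked) to its +x; upright at 0.5. Light friction (1 to 2 N at the tip); it stays where it is left.
- lever_2_tip (a point): Centre of the 26 mm ball on the end of holder_2's steel lever, 60 mm from the pivot. The pivot is 58 mm from the slot's centre in the holder's +y, 30 mm above the bench, on a block 70 x 50 mm (x, y) whose top is 33 mm above the bench (43 mm at the hinge). It swings along the holder's x.
- holder_3: One of three electrode holders alike, fixed: white block 68 x 60 mm (x, y), top 64 mm above the bench, on a metal base plate (x +-40 mm, y -36 to +84 mm). In its top a slot 9 mm (its x) by 40 mm (its y) with a contact shoe inside. Origin: on the bench below the slot's centre. Which of the three has the right gap cannot be told by name or place, only by trying the gauge.
- holder_3_mouth (a point): Centre of the slot's mouth on the top face of holder_3, 64 mm above the bench; axes as the holder.
- shoe_3: Contact shoe inside holder_3, on the slot's +x side, 6 to 18 mm down. Origin as the holder's. Right gap: the shoe is sprung (4 to 6 N sideways) and yields, the blade goes down to the shoulder with 3 to 9 N of drag. Loose gap: no drag until the shoulder sits. Tight gap: the blade is stopped (the shoe gives at most 8 mm, hard stop at 33 N), shoulder about 32 mm above the top.
- lever_3 (a joint): Toggle lever of holder_3, angle in rad: near 0 (unlocked) it leans to the holder's -x, at 1.0 (locked) to its +x; upright at 0.5. Light friction (1 to 2 N at the tip); it stays where it is left.
- lever_3_tip (a point): Centre of the 26 mm ball on the end of holder_3's steel lever, 60 mm from the pivot. The pivot is 58 mm from the slot's centre in the holder's +y, 30 mm above the bench, on a block 70 x 50 mm (x, y) whose top is 33 mm above the bench (43 mm at the hinge). It swings along the holder's x.
- bottle: Bystander: plastic-capped bottle, 44 mm across, 85 mm tall. Origin: its underside.
- beaker: Bystander: open glass beaker, 64 mm across, 75 mm tall. Origin: its underside.
- screwdriver: Bystander: screwdriver lying down, 160 mm long. Origin: its underside.
- spatula: Bystander: metal spatula lying down, 170 mm long. Origin: its underside.
- vial: Bystander: small amber vial, 26 mm across, 50 mm tall. Origin: its underside.
- weight: Bystander: brass weight, 32 mm across, 30 mm tall. Origin: its underside.

How it is judged:
On the way:
1. the gauge is fully home in the holder whose shoe presses on the blade, before any lever is thrown (((z of gauge in the frame of holder_1_mouth below 0.004 m and horizontal distance between gauge and holder_1_mouth below 0.01 m and contact force between gauge and shoe_1 above 1.5 N) or (z of gauge in the frame of holder_2_mouth below 0.004 m and horizontal distance between gauge and holder_2_mouth below 0.01 m and contact force between gauge and shoe_2 above 1.5 N) or (z of gauge in the frame of holder_3_mouth below 0.004 m and horizontal distance between gauge and holder_3_mouth below 0.01 m and contact force between gauge and shoe_3 above 1.5 N)) and value of joint each of lever_1, lever_2, lever_3 below 0.35 rad), for 0.2 s.
At the end, for the whole second after the job is handed in: The gauge rests fully home (shoulder within 4 mm of the top, within 10 mm of the slot's centre) in the holder whose sprung shoe presses on its blade with more than 1.5 N; that holder's lever is past 0.75 rad and the other two levers are below 0.35 rad (((z of gauge in the frame of holder_1_mouth below 0.004 m and horizontal distance between gauge and holder_1_mouth below 0.01 m and contact force between gauge and shoe_1 above 1.5 N and value of joint lever_1 above 0.75 rad and value of joint each of lever_2, lever_3 below 0.35 rad) or (z of gauge in the frame of holder_2_mouth below 0.004 m and horizontal distance between gauge and holder_2_mouth below 0.01 m and contact force between gauge and shoe_2 above 1.5 N and value of joint lever_2 above 0.75 rad and value of joint each of lever_1, lever_3 below 0.35 rad) or (z of gauge in the frame of holder_3_mouth below 0.004 m and horizontal distance between gauge and holder_3_mouth below 0.01 m and contact force between gauge and shoe_3 above 1.5 N and value of joint lever_3 above 0.75 rad and value of joint each of lever_1, lever_2 below 0.35 rad)) and linear speed of gauge below 0.02 m/s); the robot touches nothing.
It fails at once if the blade is forced: more than 45 N between the blade and a contact shoe (contact force between gauge and shoe_1 above 45 N or contact force between gauge and shoe_2 above 45 N or contact force between gauge and shoe_3 above 45 N).
It fails at once if a bystander is moved by more than 30 mm (distance of any of bottle, beaker, screwdriver, spatula, vial, weight from where it was at the start of the episode above 0.03 m).
It also fails if it takes over 67 s, if anything falls off the work surface, if the arm or the gripper's body presses on something with over 40 N, if the wrist force passes 120 N, or if a joint passes its speed limit or range.

ROBOT

A 7-joint arm with a two-finger parallel gripper is mounted at the origin on the work surface. World frame = base frame: x ahead of the robot, y to its left, z up, the work surface at z = 0. Lengths are in m, angles in rad, forces in N, time in s.
With the tool pointing down it reaches from about 0.425 to 0.875 m from the base axis. Payload 9.9 kg.
Tool frame: the origin (TCP) lies midway between the tips of the shut fingers; the grasp point (between the pads) lies 19 mm behind it; y points along the fingers, x is the direction in which the jaws open and shut, and the axes are right-handed (so a half turn about y gives the same grasp; the last joint's range is limited). The gripper opens to 85 mm and grips with 20 to 120 N. Pads are 22 mm wide; open, the fingers measure 114 mm over their backs; the gripper's body (76 mm by 85 mm) begins 54 mm behind the grasp point. The pads swing forward as they close: fully open they stand 13 mm farther back than shut.
Start: joints at [1.054, 0.576, 0.025, 1.437, -0.015, 1.129, -0.057], TCP at [0.283, -0.613, 0.231] pointing down, gripper open.
Joint ranges: [-2.76, 2.76], [-0.34, 2.15], [-1.52, 1.57], [0.19, 2.46], [-1.09, 4.23], [0.17, 1.99], [-2.82, 2.82]. Speed limits (rad/s): [2.22, 2.22, 3.01, 3.01, 3.14, 3.14, 3.14].

INTERFACE

Orientations are given as a 3x3 rotation matrix whose columns are the frame's x, y, z axes.
In Python, from station import ctrl, cams gives the robot as it stands.
- The arm moves only by the tool jog_arm, never from a script. Its argument "series" is a list of rows, each an object of numbers: "hand": the gripper command: -1 is shut, 1 is fully open, values between are in proportion; "tx", "ty", "tz": the shift along the world's x, y, z in m; "roll": the turn about the world's z in rad. In form: [{"hand": .., "tx": .., "ty": .., "tz": .., "roll": ..}, ...]. A call has 1 to 12 rows; each row is the pose to reach, as a shift and turn from the pose commanded when the call began; what a row does not reach only later rows make up. A row lasts 1/10 s, in which the tool goes at most 50 mm and 8.59 degrees, less where a joint would pass 70% of its speed; a pose out of reach is approached as far as the arm can. A call with a gripper value outside its range is refused whole. The fingers move at their own pace and stop on an object; the grip force is fixed at half the most. Time passes only in rows, so rows that repeat a pose let the fingers close. It gives the time, the measured TCP pose, the force and the opening at its end, in the units of the state.
- ctrl.get_obs(): the state, without advancing time (a new reading comes with each control period).
- cams.grab_frame(name): name is "scene" or "top" or "wrist"; returns the picture (384x512x3 uint8, blue, green, red); there is no depth.
- cams.get_calibration(name): a dict with "vertical_fov" (degrees; the focal length in pixels is half the picture's height over the tangent of half this angle, whatever the lens; pixels are square), "cx", "cy" (the principal point, pixels), "eye" and "rotation" of the camera in the world; the wrist camera has in their place "T_tool_cam" (4x4, takes a point from camera to tool coordinates, whose origin is the TCP and whose axes are the tool frame's). Camera axes: x right, y down, z forward; pixel columns grow to the right and rows downward; lengths in m; the calibration is good to about 2 mm. A picture is of the moment at which its call begins: read the wrist's pose just before it. get_calibration takes no time and is no camera call.
- ctrl.close_job(): hands the job in, once; it reports no verdict.
The state is a dict: "clock": time; "qpos": joint angles; "dq": joint speeds; "effort": joint torques, N m; "ee_pos": TCP position; "ee_rot": TCP orientation; "force": force on the tool from outside, world axes, zero at the start; "ft_torque": the same for the moment, N m; "gripper_width": opening from 0.0 (shut) to 1.0 (fully open).
Only numpy, scipy, OpenCV 4.12 (cv2) and the standard library are available. Lean on these libraries where they do the work, as an engineer would, in place of code of your own. Each camera call takes 0.05 s, during which the arm holds its last target. There are 200 camera calls.

## Working session

There is one attempt and no reset: what is moved stays moved. The work goes in short steps, Python scripts to look and compute and a tool call to move; the robot and the scene stay as the last step left them, time stands still between calls to the robot, and variables do not carry over. Pictures are saved under pics/ and viewed, about 8 in all and at most 12, crops included, and the job is handed in when it is done.

Besides the shell and the picture viewer there is one more tool, called as name(argument=value, ...), one argument or row to a line, values as JSON. jog_arm: Moves the arm, as the interface text tells. Its arguments: {"type":"object","properties":{"series":{"type":"array","items":{"type":"object","properties":{"hand":{"type":"number"},"tx":{"type":"number"},"ty":{"type":"number"},"tz":{"type":"number"},"roll":{"type":"number"}}}}},"required":["series"]}

```bash
mkdir -p pics
python3 - <<'E'
from station import ctrl,cams
import cv2,numpy as np
for n in("top","scene"):
    cv2.imwrite(f"pics/{n}0.png",cv2.resize(cams.grab_frame(n),(800,600),interpolation=cv2.INTER_CUBIC))
    print(n,cams.get_calibration(n))
print(cams.get_calibration("wrist"));o=ctrl.get_obs();print(o)
E
```

```text
top {'vertical_fov': 50.167866901850864, 'cx': 255.42783928121025, 'cy': 193.61271538910268, 'eye': array([ 0.40584336, -0.00108389,  1.04017637]), 'rotation': array([[ 2.04520512e-02, -9.81090057e-01,  1.92468215e-01],
       [-9.99790635e-01, -2.01911168e-02,  3.31725077e-03],
       [ 6.31626458e-04, -1.92495763e-01, -9.81297601e-01]])}
scene {'vertical_fov': 46.76537759821673, 'cx': 256.1162266554241, 'cy': 192.8115358678688, 'eye': array([ 1.21126455, -0.07059801,  0.91537266]), 'rotation': array([[ 1.16003549e-01,  7.89062368e-01, -6.03260935e-01],
       [ 9.93248718e-01, -9.19117640e-02,  7.07757792e-02],
       [ 3.99727209e-04, -6.07398392e-01, -7.94397277e-01]])}
{'vertical_fov': 67.58454259588983, 'cx': 254.9171399680458, 'cy': 190.7185126441513, 'T_tool_cam': array([[ 9.99999895e-01,  1.22288053e-04, -4.41591755e-04,
         4.09635822e-04],
       [ 4.58160943e-04, -2.81147233e-01,  9.59664537e-01,
        -1.42431105e-01],
       [-6.79679249e-06, -9.59664639e-01, -2.81147259e-01,
         7.11339237e-02],
       [ 0.00000000e+00,  0.00000000e+00,  0.00000000e+00,
         1.00000000e+00]])}
{'clock': 0.1, 'qpos': array([ 1.05420114,  0.57643937,  0.02481847,  1.43782149, -0.01500373,
        1.12901298, -0.05649859]), 'dq': array([-0.00125845, -0.00388742, -0.00038931, -0.00171317, -0.00185158,
       -0.00309728, -0.00194879]), 'effort': array([ 6.00785264e-03, -7.67304969e+01,  2.25846156e+00, -2.86608499e+01,
        1.60556298e-02,  8.53419100e-03,  2.66693206e-05]), 'ee_pos': array([ 0.2829526 , -0.6123804 ,  0.23053495]), 'ee_rot': array([[ 4.19460747e-01, -6.79500483e-04,  9.07773221e-01],
       [-9.07772242e-01,  1.33418850e-03,  4.19461293e-01],
       [-1.49616474e-03, -9.99998879e-01, -5.71919724e-05]]), 'force': array([ 0.62593809, -0.02720812, -0.10250022]), 'ft_torque': array([-0.02467138, -0.01145225, -0.01845674]), 'gripper_width': 0.9928331892512168}
```

View pics/top0.png

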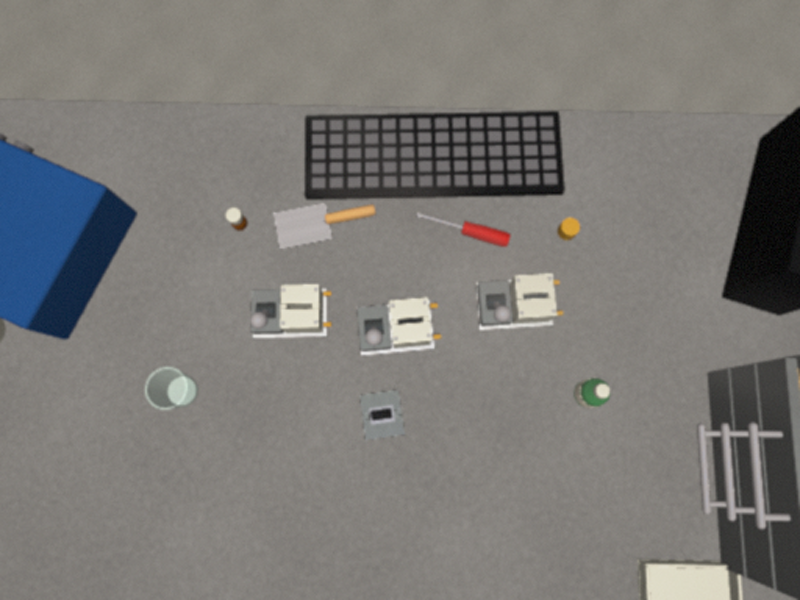

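View pics/scene0.png

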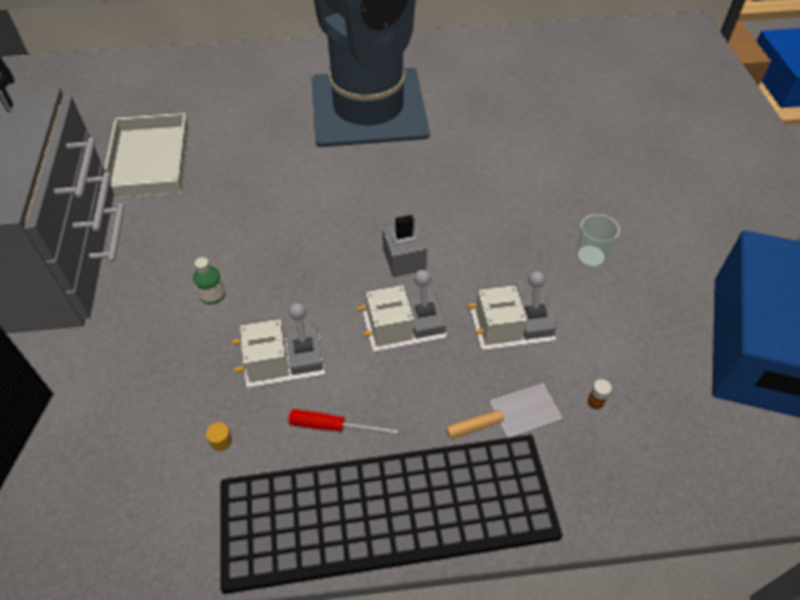

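The top view shows slots at about (299,306), (411,321) and (536,296) in the 800x600 picture. The gauge grip is at (382,414). All levers are on the +y side and lean toward the robot.

```bash
cat > h.py <<'E'
import numpy as np,cv2
from station import ctrl,cams
def cam(n,o=None):
    c=cams.get_calibration(n)
    f=192/np.tan(np.radians(c["vertical_fov"])/2)
    if n=="wrist":
        T=np.array(c["T_tool_cam"]);R=o["ee_rot"]@T[:3,:3];e=o["ee_pos"]+o["ee_rot"]@T[:3,3]
    else: R=np.array(c["rotation"]);e=np.array(c["eye"])
    return f,c["cx"],c["cy"],R,e
def ray(uv,z,C):
    f,cx,cy,R,e=C
    d=R@np.array([(uv[0]-cx)/f,(uv[1]-cy)/f,1]); return e+d*(z-e[2])/d[2]
def proj(p,C):
    f,cx,cy,R,e=C
    q=R.T@(np.asarray(p)-e); return np.array([cx+f*q[0]/q[2],cy+f*q[1]/q[2]])
E
python3 - <<'E'
from h import *
for n,pts in {"top":[(299,306),(411,321),(536,296),(382,414)],"scene":[(503,305),(389,305),(262,341),(404,222)]}.items():
    C=cam(n);im=cams.grab_frame(n)
    for p,z in zip(pts,[.064]*3+[.102]):
        uv=np.array(p)*.64
        print(n,p,ray(uv-.18,z,C).round(4))
    if n=="top":
        s=im.astype(int);m=((s.min(2)>150)).astype(np.uint8)
        for c in cv2.findContours(m,cv2.RETR_EXTERNAL,2)[0]:
            if cv2.contourArea(c)>250:
                b=np.array([ray(q,.064,C)[:2] for q in c[:,0].astype(float)])
                r=cv2.minAreaRect((b*1000).astype(np.float32)); print(r)
        cv2.imwrite("pics/c.png",np.vstack([cv2.resize(im[165:235,150:365],None,fx=3.7,fy=3.7,interpolation=2),cv2.resize(im[230:300,150:365],None,fx=3.7,fy=3.7,interpolation=2)]))
E
```

```text
top (299, 306) [0.5891 0.1577 0.064 ]
top (411, 321) [ 0.5691 -0.0163  0.064 ]
top (536, 296) [ 0.6125 -0.21    0.064 ]
top (382, 414) [0.4259 0.0238 0.102 ]
((199.6385955810547, -417.5048828125), (46.17408752441406, 117.55471801757812), 1.1630829572677612)
((459.396728515625, 346.600830078125), (61.03036117553711, 74.50247192382812), 1.1752535104751587)
((560.8839111328125, 7.049049377441406), (82.3131103515625, 113.54195404052734), 6.637307167053223)
((589.6495971679688, 158.31285095214844), (67.93926239013672, 58.361534118652344), 2.581238031387329)
((613.8472900390625, -209.48123168945312), (67.79024505615234, 60.468994140625), 4.585393905639648)
((720.0271606445312, 159.21218872070312), (60.33057403564453, 84.00224304199219), 12.979157447814941)
scene (503, 305) [0.5896 0.1612 0.064 ]
scene (389, 305) [ 0.5693 -0.013   0.064 ]
scene (262, 341) [ 0.614  -0.2068  0.064 ]
scene (404, 222) [0.4334 0.0263 0.102 ]
```

View pics/c.png

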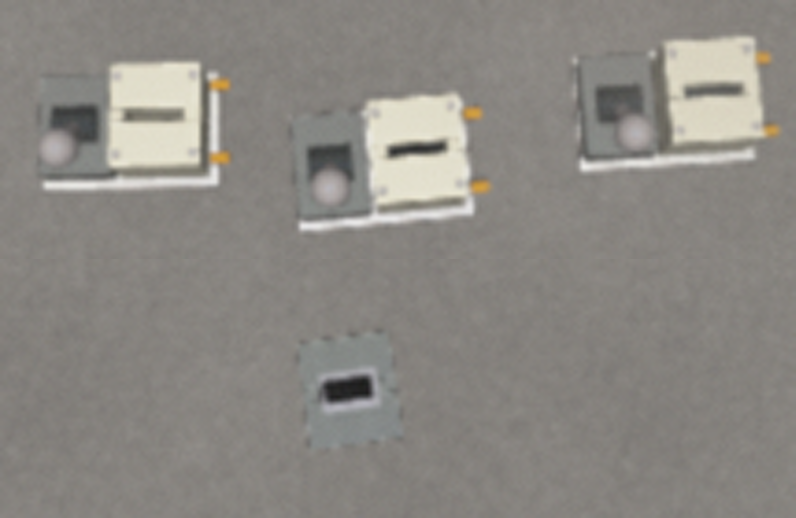

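The crop shows the three holders turned by a few degrees and the gauge grip in its stand. I'll swing over for close wrist views of each, starting with the right-hand holder.

jog_arm(
  series=[
    {"hand": 1,"tx": 0.33,"ty": 0.404,"tz": -0.03,"roll": 1.22},
    {"hand": 1,"tx": 0.33,"ty": 0.404,"tz": -0.03,"roll": 1.22},
    {"hand": 1,"tx": 0.33,"ty": 0.404,"tz": -0.03,"roll": 1.22},
    {"hand": 1,"tx": 0.33,"ty": 0.404,"tz": -0.03,"roll": 1.22},
    {"hand": 1,"tx": 0.33,"ty": 0.404,"tz": -0.03,"roll": 1.22},
    {"hand": 1,"tx": 0.33,"ty": 0.404,"tz": -0.03,"roll": 1.22},
    {"hand": 1,"tx": 0.33,"ty": 0.404,"tz": -0.03,"roll": 1.22},
    {"hand": 1,"tx": 0.33,"ty": 0.404,"tz": -0.03,"roll": 1.22},
    {"hand": 1,"tx": 0.33,"ty": 0.404,"tz": -0.03,"roll": 1.22},
    {"hand": 1,"tx": 0.33,"ty": 0.404,"tz": -0.03,"roll": 1.22},
    {"hand": 1,"tx": 0.33,"ty": 0.404,"tz": -0.03,"roll": 1.22},
    {"hand": 1,"tx": 0.33,"ty": 0.404,"tz": -0.03,"roll": 1.22},
  ],
)

```text
clock: 1.4
ee_pos: [0.6155, -0.2035, 0.2008]
ee_rot: [[0.996, 0.001, -0.089], [0.089, 0.003, 0.996], [0.001, -1.0, 0.003]]
force: [0.2, 0.4, 0.5]
gripper_width: 0.998
```

```bash
cat > snap.py <<'E'
import sys,pickle
from h import *
n=sys.argv[1]; o=ctrl.get_obs(); im=cams.grab_frame("wrist")
pickle.dump((im,dict(o)),open(n+".pkl","wb")); cv2.imwrite(f"pics/{n}.png",im)
print(o["clock"],o["ee_pos"],np.abs(o["dq"]).max(),o["force"])
E
python3 snap.py C
```

```text
1.4 [ 0.61545953 -0.20352125  0.20076813] 0.059013607868654464 [0.2429411  0.36662568 0.48846012]
```

View pics/C.png

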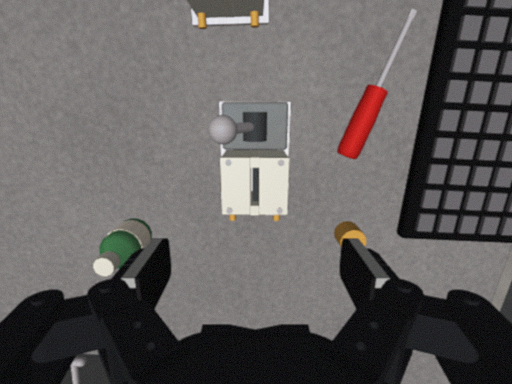

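The wrist view is clear, with the slot of holder C at about (255,186). Next are the middle and left holders, then the gauge.

jog_arm(
  series=[
    {"tx": -0.044,"ty": 0.19,"hand": 1},
    {"tx": -0.044,"ty": 0.19,"hand": 1},
    {"tx": -0.044,"ty": 0.19,"hand": 1},
    {"tx": -0.044,"ty": 0.19,"hand": 1},
    {"tx": -0.044,"ty": 0.19,"hand": 1},
    {"tx": -0.044,"ty": 0.19,"hand": 1},
  ],
)

```text
$.series[0]: bad value
```

```bash
python3 snap.py B
```

```text
1.45 [ 0.61393869 -0.20657836  0.200813  ] 0.04761343128467794 [-1.22054376 -1.12892181 -0.26360571]
```

jog_arm(
  series=[
    {"tx": 0.02,"ty": 0.175,"hand": 1},
    {"tx": 0.02,"ty": 0.175,"hand": 1},
    {"tx": 0.02,"ty": 0.175,"hand": 1},
    {"tx": 0.02,"ty": 0.175,"hand": 1},
    {"tx": 0.02,"ty": 0.175,"hand": 1},
    {"tx": 0.02,"ty": 0.175,"hand": 1},
  ],
)

```text
$.series[0]: bad value
```

```bash
python3 snap.py A
```

```text
1.5 [ 0.61294021 -0.2086988   0.20089974] 0.03151938747312093 [ 0.05545205  0.16249621 -0.46105059]
```

jog_arm(
  series=[
    {"tx": -0.155,"ty": -0.135,"hand": 0.2},
    {"tx": -0.155,"ty": -0.135,"hand": 0.2},
    {"tx": -0.155,"ty": -0.135,"hand": 0.2},
    {"tx": -0.155,"ty": -0.135,"hand": 0.2},
    {"tx": -0.155,"ty": -0.135,"hand": 0.2},
    {"tx": -0.155,"ty": -0.135,"hand": 0.2},
    {"tx": -0.155,"ty": -0.135,"hand": 0.2},
  ],
)

```text
$.series[0]: bad value
```

```bash
python3 snap.py G
python3 - <<'E'
from h import *
import pickle
out=[]
for n in "ABC":
    im,o=pickle.load(open(n+".pkl","rb"));C=cam("wrist",o)
    s=im.astype(int);m=((s.min(2)>140)&(np.ptp(s,axis=2)<60)).astype(np.uint8)
    m=cv2.morphologyEx(m,cv2.MORPH_OPEN,np.ones((9,9)))
    best=min((c for c in cv2.findContours(m,0,2)[0] if cv2.contourArea(c)>1500),key=lambda c:np.hypot(*(np.mean(c[:,0],0)-(255,186))))
    b=np.array([ray(q,.064,C)[:2] for q in best[:,0].astype(float)])
    r=cv2.minAreaRect((b*1000).astype(np.float32));print(n,"block",r)
    x,y,w,h=cv2.boundingRect(best)
    sub=(s[y+8:y+h-8,x+15:x+w-15].max(2)<90).astype(np.uint8)
    k,lab,st,ce=cv2.connectedComponentsWithStats(sub);i=1+np.argmax(st[1:,4])
    P=np.argwhere(lab==i)[:,::-1]+(x+15,y+8)
    q=np.array([ray(p,.064,C)[:2] for p in P.astype(float)])
    print("  slot",(cv2.minAreaRect((q*1000).astype(np.float32))))
    out.append(cv2.resize(im[y-5:y+h+5,x-5:x+w+5],(260,260),interpolation=2))
im=pickle.load(open("G.pkl","rb"))[0]
cv2.imwrite("pics/abcg.png",np.vstack([np.hstack(out),cv2.resize(im[100:250,100:400],(780,330))]))
E
```

```text
1.55 [ 0.61241339 -0.20986216  0.20102952] 0.01896085829861911 [-0.11580232 -0.59250837  0.46591073]
A block ((615.2376708984375, -209.9602813720703), (68.54926300048828, 60.131263732910156), 4.766937255859375)
  slot ((615.1433715820312, -207.81324768066406), (5.09800386428833, 34.08891677856445), 4.789845943450928)
B block ((615.2092895507812, -209.2805633544922), (68.6325912475586, 59.24699783325195), 4.9154863357543945)
  slot ((615.3685913085938, -208.15817260742188), (5.101386547088623, 33.21595764160156), 5.126319408416748)
C block ((615.315673828125, -210.26905822753906), (68.76713562011719, 59.672271728515625), 5.086397647857666)
  slot ((615.3098754882812, -208.11148071289062), (5.115640640258789, 33.38620376586914), 5.194355010986328)
```

View pics/abcg.png

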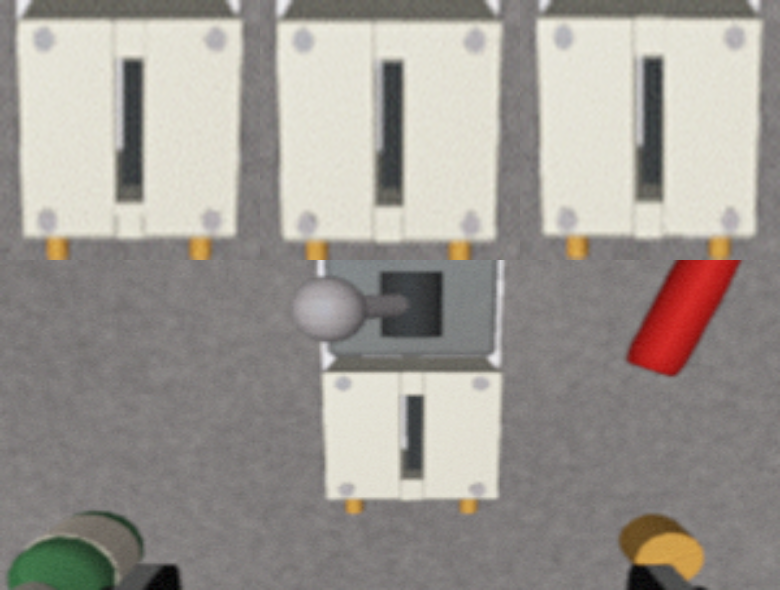

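The rows need every key, so those moves were refused and this picture shows holder C only. Holder C is measured at (0.615,-0.2095) with a yaw of 5°. I'll redo the moves with full rows.

jog_arm(
  series=[
    {"hand": 1,"tx": -0.044,"ty": 0.19,"tz": 0,"roll": 0},
    {"hand": 1,"tx": -0.044,"ty": 0.19,"tz": 0,"roll": 0},
    {"hand": 1,"tx": -0.044,"ty": 0.19,"tz": 0,"roll": 0},
    {"hand": 1,"tx": -0.044,"ty": 0.19,"tz": 0,"roll": 0},
    {"hand": 1,"tx": -0.044,"ty": 0.19,"tz": 0,"roll": 0},
    {"hand": 1,"tx": -0.044,"ty": 0.19,"tz": 0,"roll": 0},
  ],
)

```text
clock: 2.2
ee_pos: [0.5689, -0.0193, 0.2018]
ee_rot: [[0.997, 0.001, -0.082], [0.082, -0.001, 0.997], [0.001, -1.0, -0.001]]
force: [-0.0, -0.1, -0.0]
gripper_width: 1.0
```

```bash
python3 snap.py B
```

```text
2.2 [ 0.56888107 -0.01932889  0.20176891] 0.032607104215196595 [-0.0229943  -0.10351661 -0.04744521]
```

jog_arm(
  series=[
    {"hand": 1,"tx": 0.02,"ty": 0.175,"tz": 0,"roll": 0},
    {"hand": 1,"tx": 0.02,"ty": 0.175,"tz": 0,"roll": 0},
    {"hand": 1,"tx": 0.02,"ty": 0.175,"tz": 0,"roll": 0},
    {"hand": 1,"tx": 0.02,"ty": 0.175,"tz": 0,"roll": 0},
    {"hand": 1,"tx": 0.02,"ty": 0.175,"tz": 0,"roll": 0},
    {"hand": 1,"tx": 0.02,"ty": 0.175,"tz": 0,"roll": 0},
  ],
)

```text
clock: 2.85
ee_pos: [0.5898, 0.1541, 0.2008]
ee_rot: [[0.997, -0.0, -0.08], [0.08, -0.001, 0.997], [-0.0, -1.0, -0.001]]
force: [-0.2, -0.4, 0.3]
gripper_width: 1.001
```

```bash
python3 snap.py A
```

```text
2.85 [0.58979567 0.15413176 0.20084663] 0.023306846294528432 [-0.21479796 -0.35835383  0.34983174]
```

jog_arm(
  series=[
    {"hand": 0.2,"tx": -0.155,"ty": -0.135,"tz": 0,"roll": 0},
    {"hand": 0.2,"tx": -0.155,"ty": -0.135,"tz": 0,"roll": 0},
    {"hand": 0.2,"tx": -0.155,"ty": -0.135,"tz": 0,"roll": 0},
    {"hand": 0.2,"tx": -0.155,"ty": -0.135,"tz": 0,"roll": 0},
    {"hand": 0.2,"tx": -0.155,"ty": -0.135,"tz": 0,"roll": 0},
    {"hand": 0.2,"tx": -0.155,"ty": -0.135,"tz": 0,"roll": 0},
    {"hand": 0.2,"tx": -0.155,"ty": -0.135,"tz": 0,"roll": 0},
  ],
)

```text
clock: 3.6
ee_pos: [0.4353, 0.0206, 0.2017]
ee_rot: [[0.997, 0.002, -0.08], [0.08, 0.0, 0.997], [0.002, -1.0, 0.0]]
force: [0.1, 0.5, -0.5]
gripper_width: 0.599
```

```bash
python3 snap.py G
cat > meas.py <<'E'
from h import *
import pickle
out=[]
for n in "ABC":
    im,o=pickle.load(open(n+".pkl","rb"));C=cam("wrist",o)
    s=im.astype(int);m=((s.min(2)>140)&(np.ptp(s,axis=2)<60)).astype(np.uint8)
    m=cv2.morphologyEx(m,cv2.MORPH_OPEN,np.ones((9,9)))
    best=min((c for c in cv2.findContours(m,0,2)[0] if cv2.contourArea(c)>1500),key=lambda c:np.hypot(*(np.mean(c[:,0],0)-(255,186))))
    b=np.array([ray(q,.064,C)[:2] for q in best[:,0].astype(float)])
    r=cv2.minAreaRect((b*1000).astype(np.float32));print(n,"block",r)
    x,y,w,h=cv2.boundingRect(best)
    sub=(s[y+8:y+h-8,x+15:x+w-15].max(2)<90).astype(np.uint8)
    k,lab,st,ce=cv2.connectedComponentsWithStats(sub);i=1+np.argmax(st[1:,4])
    P=np.argwhere(lab==i)[:,::-1]+(x+15,y+8)
    q=np.array([ray(p,.064,C)[:2] for p in P.astype(float)])
    print("  slot",(cv2.minAreaRect((q*1000).astype(np.float32))))
    out.append(cv2.resize(im[y-5:y+h+5,x-5:x+w+5],(260,260),interpolation=2))
im,o=pickle.load(open("G.pkl","rb"));C=cam("wrist",o)
cv2.imwrite("pics/abcg2.png",np.vstack([np.hstack(out),cv2.resize(im[100:250,155:355],(440,330))[:, :].repeat(1,1) if 0 else cv2.copyMakeBorder(cv2.resize(im[100:250,155:355],(440,330)),0,0,170,170,0)]))
E
python3 meas.py
```

```text
3.6 [0.43528169 0.02060128 0.20172065] 0.02648846457184162 [ 0.12421992  0.4737914  -0.50562217]
A block ((590.7532958984375, 156.7549591064453), (68.50945281982422, 60.003623962402344), 2.302493095397949)Traceback (most recent call last):
  File "meas.py", line 13, in <module>
    k,lab,st,ce=cv2.connectedComponentsWithStats(sub);i=1+np.argmax(st[1:,4])
                                                          ~~~~~~~~~^^^^^^^^^^
    return _wrapfunc(a, 'argmax', axis=axis, out=out, **kwds)
    return bound(*args, **kwds)
ValueError: attempt to get argmax of an empty sequence
```

```bash
sed -i 's/max(2)<90/max(2)<130/' meas.py
cat >> meas.py <<'E'
s=im.astype(int)
# grip top (black) and shoulder (bright) near centre
for nm,mask,z in (("grip",s.max(2)<45,.102),):
    mask=mask.astype(np.uint8); mask[230:]=0
    k,lab,st,ce=cv2.connectedComponentsWithStats(mask)
    for i in range(1,k):
        if st[i,4]>150: 
            P=np.argwhere(lab==i)[:,::-1].astype(float);q=np.array([ray(p,z,C)[:2] for p in P])
            print(nm,st[i],cv2.minAreaRect((q*1000).astype(np.float32)))
E
python3 meas.py
```

```text
A block ((590.7532958984375, 156.7549591064453), (68.50945281982422, 60.003623962402344), 2.302493095397949)
  slot ((591.392578125, 144.08258056640625), (8.05672550201416, 12.688523292541504), 4.409649848937988)
B block ((571.5972290039062, -15.787734985351562), (68.1832275390625, 60.2911262512207), 6.6617112159729)
  slot ((572.0850830078125, -15.63092041015625), (7.145118236541748, 38.117897033691406), 4.735811233520508)
C block ((615.314697265625, -210.26901245117188), (68.76716613769531, 59.67226791381836), 5.086294651031494)
  slot ((615.4326171875, -209.2188262939453), (7.191103935241699, 37.63130187988281), 5.092518329620361)
grip [239 162  16  40 543] ((427.4993591308594, 28.41733169555664), (12.58696460723877, 35.01435852050781), 8.532052040100098)
```

View pics/abcg2.png

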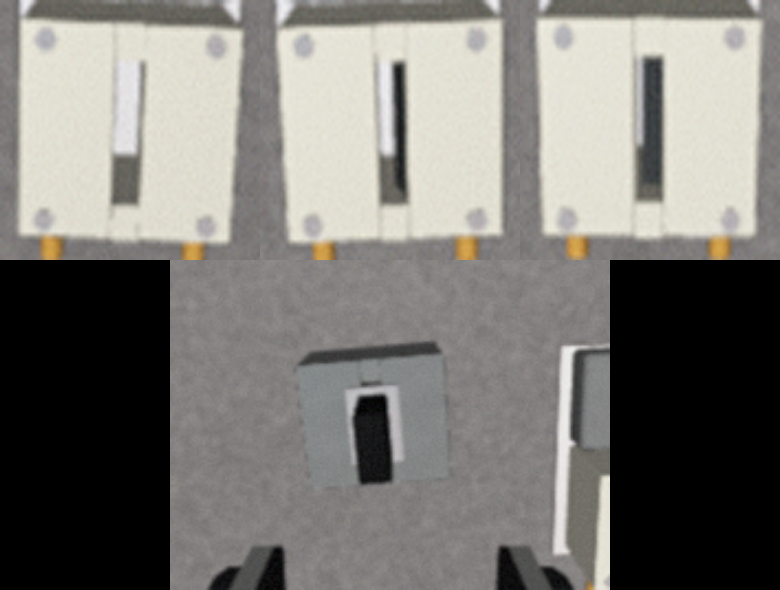

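The upper crops show the slots of A, B and C, with a bright patch of a different size in each. B looks like the middle one, so I'll try it first. The lower crop shows the gauge in its stand, turned about 9°, with the grip's top face centred at about (247.5,183.6) in wrist pixels.

Run:
```python
from h import *
import pickle
im,o=pickle.load(open("G.pkl","rb"));C=cam("wrist",o)
print(ray((247.5,183.6),.102,C),ray((248.4,173.0),.056,C))
w=lambda p:(155+(p[0]-170)/2.2,100+(p[1]-260)/2.2)
q=[ray(w(p),.056,C)[:2] for p in((298,366),(440,352),(449,476),(315,488))]
print(q,np.mean(q,0),cv2.minAreaRect((np.array(q)*1000).astype(np.float32)))
o=ctrl.get_obs();print(o["ee_pos"],np.degrees(np.arctan2(o["ee_rot"][1,0],o["ee_rot"][0,0])))
```

```text
[0.4282995  0.02667336 0.102     ] [0.42815351 0.02575127 0.056     ]
[array([0.39107871, 0.04833346]), array([0.45495696, 0.05979447]), array([0.46526342, 0.00147071]), array([ 0.40154265, -0.00971161])] [0.42821043 0.02497176] ((428.2475891113281, 24.915813446044922), (64.89828491210938, 59.22718048095703), 10.171754837036133)
[0.43537779 0.02123073 0.20152794] 4.644249979762813
```

jog_arm(
  series=[
    {"hand": 0.2,"tx": -0.007,"ty": 0.0045,"tz": 0,"roll": 0.09},
    {"hand": 0.2,"tx": -0.007,"ty": 0.0045,"tz": -0.04,"roll": 0.09},
    {"hand": 0.2,"tx": -0.007,"ty": 0.0045,"tz": -0.08,"roll": 0.09},
    {"hand": 0.2,"tx": -0.007,"ty": 0.0045,"tz": -0.115,"roll": 0.09},
    {"hand": 0.2,"tx": -0.007,"ty": 0.0045,"tz": -0.135,"roll": 0.09},
    {"hand": 0.2,"tx": -0.007,"ty": 0.0045,"tz": -0.135,"roll": 0.09},
    {"hand": 0.2,"tx": -0.007,"ty": 0.0045,"tz": -0.135,"roll": 0.09},
  ],
)

```text
clock: 4.35
ee_pos: [0.4277, 0.0265, 0.0662]
ee_rot: [[0.985, -0.001, -0.172], [0.172, 0.0, 0.985], [-0.001, -1.0, 0.0]]
force: [-0.6, -0.8, -0.8]
gripper_width: 0.602
```

jog_arm(
  series=[
    {"hand": -0.4,"tx": 0,"ty": 0,"tz": 0,"roll": 0},
    {"hand": -0.4,"tx": 0,"ty": 0,"tz": 0,"roll": 0},
    {"hand": -1,"tx": 0,"ty": 0,"tz": 0,"roll": 0},
    {"hand": -1,"tx": 0,"ty": 0,"tz": 0,"roll": 0},
    {"hand": -1,"tx": 0,"ty": 0,"tz": 0,"roll": 0},
    {"hand": -1,"tx": 0,"ty": 0,"tz": 0,"roll": 0},
    {"hand": -1,"tx": 0,"ty": 0,"tz": 0,"roll": 0},
  ],
)

```text
clock: 5.05
ee_pos: [0.4278, 0.0257, 0.0673]
ee_rot: [[0.985, 0.002, -0.171], [0.171, 0.0, 0.985], [0.002, -1.0, -0.0]]
force: [-0.8, -0.9, 9.0]
gripper_width: 0.156
```

jog_arm(
  series=[
    {"hand": -1,"tx": 0,"ty": 0,"tz": 0.005,"roll": 0},
    {"hand": -1,"tx": 0,"ty": 0,"tz": 0.015,"roll": 0},
    {"hand": -1,"tx": 0,"ty": 0,"tz": 0.03,"roll": 0},
    {"hand": -1,"tx": 0,"ty": 0,"tz": 0.05,"roll": 0},
    {"hand": -1,"tx": 0,"ty": 0,"tz": 0.075,"roll": 0},
    {"hand": -1,"tx": 0,"ty": 0,"tz": 0.1,"roll": 0},
    {"hand": -1,"tx": 0,"ty": 0,"tz": 0.1,"roll": 0},
    {"hand": -1,"tx": 0,"ty": 0,"tz": 0.1,"roll": 0},
    {"hand": -1,"tx": 0,"ty": 0,"tz": 0.1,"roll": 0},
    {"hand": -1,"tx": 0,"ty": 0,"tz": 0.1,"roll": 0},
  ],
)

```text
clock: 6.05
ee_pos: [0.4265, 0.0256, 0.1656]
ee_rot: [[0.985, -0.002, -0.171], [0.171, -0.0, 0.985], [-0.002, -1.0, 0.0]]
force: [0.1, 1.0, -1.7]
gripper_width: 0.154
```

```bash
python3 snap.py H1
python3 - <<'E'
from h import *
im=cv2.imread("pics/H1.png");cv2.imwrite("pics/H1c.png",cv2.resize(im[150:384,150:362],None,fx=2.5,fy=2.5,interpolation=2))
o=ctrl.get_obs();print(np.degrees(np.arctan2(o["ee_rot"][1,0],o["ee_rot"][0,0])))
E
```

```text
6.05 [0.42648317 0.02564737 0.1655578 ] 0.005096258511657033 [ 0.10425309  0.99297399 -1.68010144]
9.86958664007858
```

View pics/H1c.png

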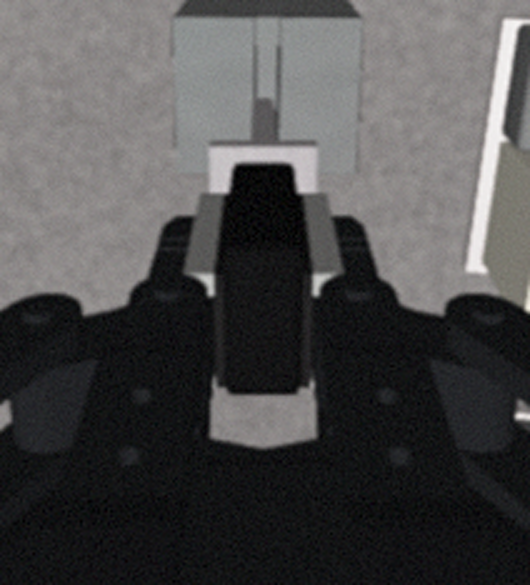

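The gauge hangs straight and centred in the jaws, and the wrist force of -1.7 N matches its weight. Next I'll go over holder B and check the alignment.

jog_arm(
  series=[
    {"hand": -1,"tx": 0.145,"ty": -0.041,"tz": 0,"roll": -0.059},
    {"hand": -1,"tx": 0.145,"ty": -0.041,"tz": 0,"roll": -0.059},
    {"hand": -1,"tx": 0.145,"ty": -0.041,"tz": 0,"roll": -0.059},
    {"hand": -1,"tx": 0.145,"ty": -0.041,"tz": 0,"roll": -0.059},
    {"hand": -1,"tx": 0.145,"ty": -0.041,"tz": 0,"roll": -0.059},
    {"hand": -1,"tx": 0.145,"ty": -0.041,"tz": -0.03,"roll": -0.059},
    {"hand": -1,"tx": 0.145,"ty": -0.041,"tz": -0.03,"roll": -0.059},
    {"hand": -1,"tx": 0.145,"ty": -0.041,"tz": -0.03,"roll": -0.059},
    {"hand": -1,"tx": 0.145,"ty": -0.041,"tz": -0.03,"roll": -0.059},
  ],
)

```text
clock: 7.0
ee_pos: [0.5721, -0.0149, 0.1373]
ee_rot: [[0.994, 0.001, -0.113], [0.113, -0.0, 0.994], [0.001, -1.0, -0.0]]
force: [-0.1, 0.0, -0.9]
gripper_width: 0.152
```

```bash
python3 snap.py H2
python3 - <<'E'
from h import *
import pickle
im,o=pickle.load(open("H1.pkl","rb"));C=cam("wrist",o)
for dz in(.016,.018,.020): print("shoulder edge",dz,proj(o["ee_pos"]+o["ee_rot"]@np.array([0,.0073,dz]),C),"seen",(150+262/2.5,150+143/2.5))
im,o=pickle.load(open("H2.pkl","rb"));C=cam("wrist",o)
y=np.radians(6.6);R=np.array([[np.cos(y),-np.sin(y)],[np.sin(y),np.cos(y)]])
print(o["ee_pos"],np.degrees(np.arctan2(o["ee_rot"][1,0],o["ee_rot"][0,0])))
big=cv2.resize(im,None,fx=3,fy=3,interpolation=2)
def poly(c,col):
    pts=[(proj([*(np.array([.5718,-.0157])+R@np.array(q)),.064],C)*3+1).astype(int) for q in c]
    cv2.polylines(big,[np.array(pts)],True,col,1)
poly([(-.034,-.03),(.034,-.03),(.034,.03),(-.034,.03)],(0,0,255));poly([(-.0045,-.02),(.0045,-.02),(.0045,.02),(-.0045,.02)],(0,0,255))
cv2.imwrite("pics/H2c.png",big[330:930,400:1130])
E
```

```text
7.0 [ 0.57208796 -0.01491883  0.1373497 ] 0.007415113435465314 [-0.05818639  0.00425533 -0.91334224]
shoulder edge 0.016 [254.97914292 209.88066746] seen (254.8, 207.2)
shoulder edge 0.018 [254.97934731 206.47263789] seen (254.8, 207.2)
shoulder edge 0.02 [254.97955315 203.04046173] seen (254.8, 207.2)
[ 0.57208796 -0.01491883  0.1373497 ] 6.505826466289092
```

View pics/H2c.png

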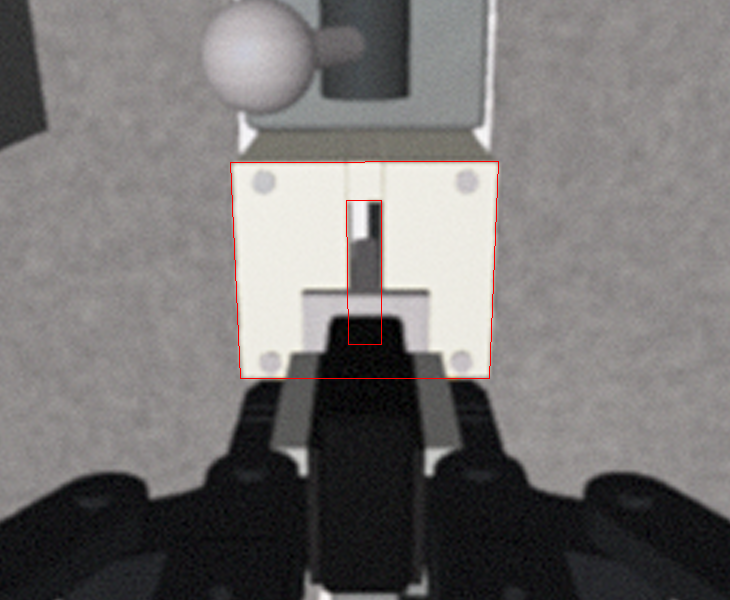

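The projected outline sits exactly on the block and slot, and the blade lines up with it. I'll lower in small steps and watch the force.

jog_arm(
  series=[
    {"hand": -1,"tx": 0,"ty": -0.001,"tz": -0.005,"roll": 0},
    {"hand": -1,"tx": 0,"ty": -0.001,"tz": -0.01,"roll": 0},
    {"hand": -1,"tx": 0,"ty": -0.001,"tz": -0.015,"roll": 0},
    {"hand": -1,"tx": 0,"ty": -0.001,"tz": -0.02,"roll": 0},
    {"hand": -1,"tx": 0,"ty": -0.001,"tz": -0.02,"roll": 0},
  ],
)

```text
clock: 7.55
ee_pos: [0.5716, -0.0163, 0.1154]
ee_rot: [[0.994, -0.002, -0.113], [0.113, -0.0, 0.994], [-0.002, -1.0, 0.0]]
force: [0.9, 0.0, -0.9]
gripper_width: 0.152
```

jog_arm(
  series=[
    {"hand": -1,"tx": 0,"ty": 0,"tz": -0.003,"roll": 0},
    {"hand": -1,"tx": 0,"ty": 0,"tz": -0.006,"roll": 0},
    {"hand": -1,"tx": 0,"ty": 0,"tz": -0.008,"roll": 0},
    {"hand": -1,"tx": 0,"ty": 0,"tz": -0.008,"roll": 0},
  ],
)

```text
clock: 7.95
ee_pos: [0.572, -0.0163, 0.108]
ee_rot: [[0.994, -0.0, -0.113], [0.113, -0.0, 0.994], [-0.0, -1.0, 0.0]]
force: [-0.3, -0.3, -1.4]
gripper_width: 0.157
```

jog_arm(
  series=[
    {"hand": -1,"tx": 0,"ty": 0,"tz": -0.001,"roll": 0},
    {"hand": -1,"tx": 0,"ty": 0,"tz": -0.002,"roll": 0},
    {"hand": -1,"tx": 0,"ty": 0,"tz": -0.002,"roll": 0},
  ],
)

```text
clock: 8.25
ee_pos: [0.5718, -0.0163, 0.1062]
ee_rot: [[0.994, -0.001, -0.113], [0.113, -0.0, 0.994], [-0.001, -1.0, -0.0]]
force: [-1.6, -0.7, -1.0]
gripper_width: 0.155
```

jog_arm(
  series=[
    {"hand": -1,"tx": 0,"ty": 0,"tz": -0.001,"roll": 0},
    {"hand": -1,"tx": 0,"ty": 0,"tz": -0.002,"roll": 0},
    {"hand": -1,"tx": 0,"ty": 0,"tz": -0.003,"roll": 0},
  ],
)

```text
clock: 8.55
ee_pos: [0.5715, -0.0164, 0.1032]
ee_rot: [[0.994, -0.001, -0.113], [0.113, -0.0, 0.994], [-0.001, -1.0, -0.0]]
force: [-4.0, -0.0, 3.9]
gripper_width: 0.156
```

jog_arm(
  series=[
    {"hand": -1,"tx": 0,"ty": 0,"tz": -0.001,"roll": 0},
    {"hand": -1,"tx": 0,"ty": 0,"tz": -0.002,"roll": 0},
    {"hand": -1,"tx": 0,"ty": 0,"tz": -0.003,"roll": 0},
  ],
)

```text
clock: 8.85
ee_pos: [0.5718, -0.0163, 0.1001]
ee_rot: [[0.994, -0.001, -0.113], [0.113, -0.0, 0.994], [-0.001, -1.0, -0.0]]
force: [-4.0, -0.2, 1.0]
gripper_width: 0.157
```

jog_arm(
  series=[
    {"hand": -1,"tx": 0,"ty": 0,"tz": -0.001,"roll": 0},
    {"hand": -1,"tx": 0,"ty": 0,"tz": -0.002,"roll": 0},
    {"hand": -1,"tx": 0,"ty": 0,"tz": -0.003,"roll": 0},
  ],
)

```text
clock: 9.15
ee_pos: [0.5719, -0.0163, 0.097]
ee_rot: [[0.994, -0.001, -0.113], [0.113, -0.0, 0.994], [-0.001, -1.0, 0.0]]
force: [-4.6, -0.5, 0.4]
gripper_width: 0.151
```

A steady 4–5 N sideways push and some drag, and the blade passes the tight-stop depth. That is the sprung shoe, so I'll go on home.

jog_arm(
  series=[
    {"hand": -1,"tx": 0,"ty": 0,"tz": -0.003,"roll": 0},
    {"hand": -1,"tx": 0,"ty": 0,"tz": -0.006,"roll": 0},
    {"hand": -1,"tx": 0,"ty": 0,"tz": -0.009,"roll": 0},
  ],
)

```text
clock: 9.45
ee_pos: [0.572, -0.0163, 0.0879]
ee_rot: [[0.994, -0.0, -0.113], [0.113, 0.0, 0.994], [-0.0, -1.0, 0.0]]
force: [-5.1, -0.0, 1.0]
gripper_width: 0.157
```

jog_arm(
  series=[
    {"hand": -1,"tx": 0,"ty": 0,"tz": -0.003,"roll": 0},
    {"hand": -1,"tx": 0,"ty": 0,"tz": -0.006,"roll": 0},
    {"hand": -1,"tx": 0,"ty": 0,"tz": -0.009,"roll": 0},
  ],
)

```text
clock: 9.75
ee_pos: [0.5721, -0.0163, 0.079]
ee_rot: [[0.994, 0.0, -0.113], [0.113, 0.0, 0.994], [0.0, -1.0, 0.0]]
force: [-4.6, -0.7, 1.4]
gripper_width: 0.154
```

jog_arm(
  series=[
    {"hand": -1,"tx": 0,"ty": 0,"tz": -0.001,"roll": 0},
    {"hand": -1,"tx": 0,"ty": 0,"tz": -0.002,"roll": 0},
    {"hand": -1,"tx": 0,"ty": 0,"tz": -0.003,"roll": 0},
  ],
)

```text
clock: 10.05
ee_pos: [0.5722, -0.0163, 0.0763]
ee_rot: [[0.994, 0.0, -0.113], [0.113, 0.0, 0.994], [0.0, -1.0, 0.0]]
force: [-4.2, -0.5, 1.7]
gripper_width: 0.154
```

jog_arm(
  series=[
    {"hand": -1,"tx": 0,"ty": 0,"tz": -0.001,"roll": 0},
    {"hand": -1,"tx": 0,"ty": 0,"tz": -0.001,"roll": 0},
  ],
)

```text
clock: 10.25
ee_pos: [0.5722, -0.0162, 0.0754]
ee_rot: [[0.994, 0.0, -0.113], [0.113, -0.0, 0.994], [0.0, -1.0, -0.0]]
force: [-5.4, -0.5, 2.2]
gripper_width: 0.155
```

jog_arm(
  series=[
    {"hand": -1,"tx": 0,"ty": 0,"tz": -0.001,"roll": 0},
    {"hand": -1,"tx": 0,"ty": 0,"tz": -0.001,"roll": 0},
  ],
)

```text
clock: 10.45
ee_pos: [0.5721, -0.0162, 0.0753]
ee_rot: [[0.994, 0.001, -0.113], [0.113, -0.0, 0.994], [0.001, -1.0, -0.0]]
force: [-8.0, -0.5, 14.7]
gripper_width: 0.156
```

It seated at exactly the expected height, with the force jumping to 15 N. Now I'll let go and lift.

jog_arm(
  series=[
    {"hand": -0.2,"tx": 0,"ty": 0,"tz": 0.001,"roll": 0},
    {"hand": -0.2,"tx": 0,"ty": 0,"tz": 0.001,"roll": 0},
    {"hand": -0.2,"tx": 0,"ty": 0,"tz": 0.001,"roll": 0},
    {"hand": -0.2,"tx": 0,"ty": 0,"tz": 0.001,"roll": 0},
    {"hand": -0.2,"tx": 0,"ty": 0,"tz": 0.02,"roll": 0},
    {"hand": -0.2,"tx": 0,"ty": 0,"tz": 0.05,"roll": 0},
    {"hand": -0.2,"tx": 0,"ty": 0,"tz": 0.1,"roll": 0},
    {"hand": -0.2,"tx": 0,"ty": 0,"tz": 0.125,"roll": 0},
    {"hand": -1,"tx": 0,"ty": 0,"tz": 0.125,"roll": 0},
    {"hand": -1,"tx": 0,"ty": 0,"tz": 0.125,"roll": 0},
  ],
)

```text
clock: 11.45
ee_pos: [0.5723, -0.0163, 0.1995]
ee_rot: [[0.994, 0.001, -0.113], [0.113, -0.0, 0.994], [0.001, -1.0, -0.0]]
force: [-0.0, -0.4, -1.3]
gripper_width: 0.065
```

```bash
python3 snap.py L
python3 - <<'E'
from h import *
import pickle
im,o=pickle.load(open("L.pkl","rb"));C=cam("wrist",o)
y=np.radians(6.6);R=np.array([[np.cos(y),-np.sin(y)],[np.sin(y),np.cos(y)]])
big=cv2.resize(im,None,fx=2,fy=2,interpolation=2)
P=lambda x,yy,z:(proj([*(np.array([.5718,-.0157])+R@np.array([x,yy])),z],C)*2+.5)
for x,yy,z,c in((-.0288,.058,.0827,(0,0,255)),(0,.058,.030,(255,0,0)),(0,0,.110,(0,255,0)),(0.,.018,.068,(0,255,255))):
    cv2.drawMarker(big,tuple(int(v) for v in P(x,yy,z)),c,0,12,1)
cv2.imwrite("pics/Lc.png",big[60:560,200:850])
print(*(np.array([.5718,-.0157])+R@np.array([-.0288,.058])))
o=ctrl.get_obs();print(o["ee_pos"])
E
```

```text
11.45 [ 0.57234107 -0.0163365   0.19948177] 0.028828476539915132 [-0.04007399 -0.44364563 -1.33063514]
0.5365245096221223 0.038605430470628435
[ 0.57176796 -0.01642256  0.19858669]
```

View pics/Lc.png

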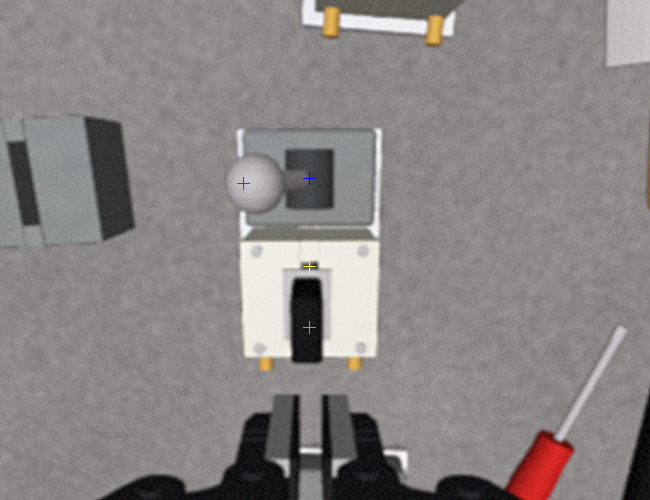

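The gauge stands seated with its shoulder on the block. The ball is at crop (253,183), about 10 px right of the projected position, so the lever sits near 0.1 rad. I'll go down on the ball's -x side with the fingers shut.

jog_arm(
  series=[
    {"hand": -1,"tx": -0.076,"ty": 0.05,"tz": 0,"roll": 0},
    {"hand": -1,"tx": -0.076,"ty": 0.05,"tz": 0,"roll": 0},
    {"hand": -1,"tx": -0.076,"ty": 0.05,"tz": 0,"roll": 0},
    {"hand": -1,"tx": -0.076,"ty": 0.05,"tz": -0.04,"roll": 0},
    {"hand": -1,"tx": -0.076,"ty": 0.05,"tz": -0.08,"roll": 0},
    {"hand": -1,"tx": -0.076,"ty": 0.05,"tz": -0.11,"roll": 0},
    {"hand": -1,"tx": -0.076,"ty": 0.05,"tz": -0.127,"roll": 0},
    {"hand": -1,"tx": -0.076,"ty": 0.05,"tz": -0.127,"roll": 0},
    {"hand": -1,"tx": -0.076,"ty": 0.05,"tz": -0.127,"roll": 0},
  ],
)

```text
clock: 12.4
ee_pos: [0.4957, 0.0338, 0.0718]
ee_rot: [[0.994, -0.002, -0.113], [0.113, -0.0, 0.994], [-0.002, -1.0, 0.0]]
force: [0.0, -0.4, 0.8]
gripper_width: 0.0
```

jog_arm(
  series=[
    {"hand": -1,"tx": 0.01,"ty": 0.001,"tz": 0,"roll": 0},
    {"hand": -1,"tx": 0.02,"ty": 0.002,"tz": 0,"roll": 0},
    {"hand": -1,"tx": 0.028,"ty": 0.003,"tz": 0,"roll": 0},
    {"hand": -1,"tx": 0.036,"ty": 0.004,"tz": 0,"roll": 0},
    {"hand": -1,"tx": 0.042,"ty": 0.005,"tz": 0,"roll": 0},
  ],
)

```text
clock: 12.9
ee_pos: [0.5391, 0.0388, 0.0725]
ee_rot: [[0.994, 0.001, -0.113], [0.113, 0.0, 0.994], [0.001, -1.0, 0.0]]
force: [-2.0, 0.0, 0.3]
gripper_width: 0.0
```

jog_arm(
  series=[
    {"hand": -1,"tx": 0.004,"ty": 0.0005,"tz": 0,"roll": 0},
    {"hand": -1,"tx": 0.008,"ty": 0.001,"tz": 0,"roll": 0},
    {"hand": -1,"tx": 0.012,"ty": 0.0015,"tz": 0,"roll": 0},
    {"hand": -1,"tx": 0.015,"ty": 0.002,"tz": 0,"roll": 0},
  ],
)

```text
clock: 13.3
ee_pos: [0.5534, 0.0407, 0.0723]
ee_rot: [[0.994, -0.0, -0.113], [0.113, -0.0, 0.994], [-0.0, -1.0, -0.0]]
force: [-0.1, -0.2, 0.3]
gripper_width: -0.001
```

jog_arm(
  series=[
    {"hand": -1,"tx": 0.003,"ty": 0.0003,"tz": 0,"roll": 0},
    {"hand": -1,"tx": 0.006,"ty": 0.0006,"tz": 0,"roll": 0},
    {"hand": -1,"tx": 0.009,"ty": 0.001,"tz": 0,"roll": 0},
  ],
)

```text
clock: 13.6
ee_pos: [0.5621, 0.0417, 0.0721]
ee_rot: [[0.994, -0.001, -0.113], [0.113, -0.0, 0.994], [-0.001, -1.0, -0.0]]
force: [-1.2, 0.0, -1.2]
gripper_width: 0.0
```

jog_arm(
  series=[
    {"hand": -1,"tx": 0.002,"ty": 0.0002,"tz": 0,"roll": 0},
    {"hand": -1,"tx": 0.004,"ty": 0.0004,"tz": 0,"roll": 0},
  ],
)

```text
clock: 13.8
ee_pos: [0.5662, 0.0422, 0.0722]
ee_rot: [[0.994, -0.0, -0.113], [0.113, 0.0, 0.994], [-0.0, -1.0, 0.0]]
force: [-1.2, -0.3, -0.6]
gripper_width: -0.004
```

jog_arm(
  series=[
    {"hand": -1,"tx": 0.002,"ty": 0.0002,"tz": 0,"roll": 0},
    {"hand": -1,"tx": 0.003,"ty": 0.0003,"tz": 0,"roll": 0},
  ],
)

```text
clock: 14.0
ee_pos: [0.5682, 0.0423, 0.072]
ee_rot: [[0.994, -0.002, -0.113], [0.113, -0.0, 0.994], [-0.002, -1.0, -0.0]]
force: [-5.8, -0.4, 2.1]
gripper_width: -0.0
```

```bash
python3 snap.py L2; python3 -c "
import cv2;im=cv2.imread('pics/L2.png');cv2.imwrite('pics/L2c.png',cv2.resize(im,None,fx=1.5,fy=1.5,interpolation=2))"
```

```text
14.0 [0.56824443 0.04234415 0.07204619] 0.02038406823218334 [-5.77167875 -0.395216    2.09727   ]
```

View pics/L2c.png

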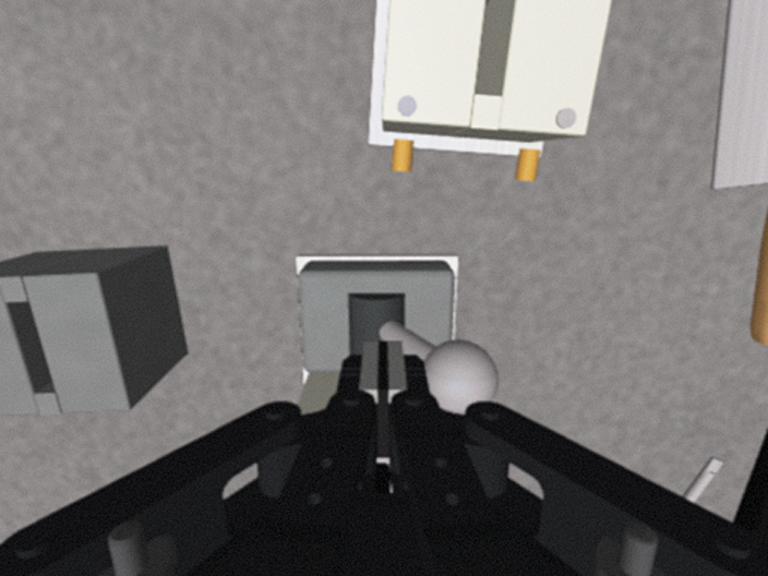

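The lever is thrown right over, with the ball at (460,375) leaning to +x, and it is on its stop at 5.8 N. I'll back off, retreat upward and check.

jog_arm(
  series=[
    {"hand": -1,"tx": -0.02,"ty": -0.002,"tz": 0,"roll": 0},
    {"hand": -1,"tx": -0.03,"ty": -0.003,"tz": 0.02,"roll": 0},
    {"hand": -1,"tx": -0.03,"ty": -0.003,"tz": 0.06,"roll": 0},
    {"hand": -1,"tx": -0.03,"ty": -0.003,"tz": 0.1,"roll": 0},
    {"hand": -1,"tx": 0,"ty": -0.059,"tz": 0.13,"roll": 0},
    {"hand": -1,"tx": 0,"ty": -0.059,"tz": 0.15,"roll": 0},
    {"hand": -1,"tx": 0,"ty": -0.059,"tz": 0.15,"roll": 0},
    {"hand": -1,"tx": 0,"ty": -0.059,"tz": 0.15,"roll": 0},
    {"hand": -1,"tx": 0,"ty": -0.059,"tz": 0.15,"roll": 0},
  ],
)

```text
clock: 14.95
ee_pos: [0.5684, -0.0156, 0.2215]
ee_rot: [[0.993, -0.001, -0.114], [0.114, 0.0, 0.993], [-0.001, -1.0, 0.001]]
force: [-0.4, 0.8, 0.0]
gripper_width: -0.001
```

```bash
python3 snap.py E
python3 - <<'E'
import cv2,numpy as np
from h import *
im=cv2.imread('pics/E.png')
a=cv2.resize(im,(560,420));b=cv2.resize(cams.grab_frame("scene")[100:280,120:400],(280*2,180*2))[:180*2]
cv2.imwrite('pics/Ec.png',np.hstack([cv2.resize(im[40:320,130:400],(400,415)),cv2.resize(cams.grab_frame("scene")[110:290,140:380],(400,300)).copy() if 0 else cv2.copyMakeBorder(cv2.resize(cams.grab_frame("scene")[110:290,140:380],(400,300)),0,115,0,0,0)]))
E
```

```text
14.95 [ 0.56843674 -0.01562504  0.22149119] 0.007266868672474249 [-4.41554472e-01  8.45469985e-01  4.04249630e-04]
```

View pics/Ec.png

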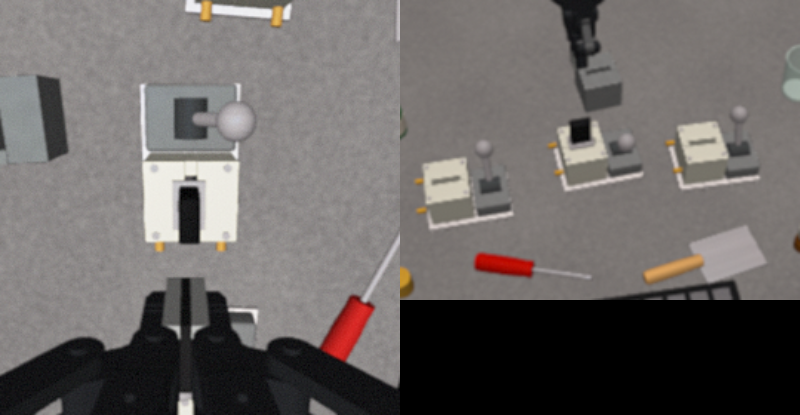

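The gauge is home in the middle holder, its lever is locked over, and the other two levers have not moved. The arm touches nothing, so I'm handing in.

```bash
python3 -c "
from station import ctrl;print(ctrl.close_job())"
```

```text
the job is handed in; nothing more can be done
None
```

The gauge is standing fully home in the middle holder, that holder's lever is locked over, and the job was handed in at about 15 s on the robot's clock.

- **Finding the holder:** I tried the gauge only in the middle holder, and it fitted. There was a steady 4–5 N sideways push from the shoe and a light downward drag. The blade passed the depth where a tight gap would stop it.
- **Seating:** The shoulder seated at the expected height, where the force rose to 15 N and I stopped.
- **Lever:** I pushed the lever with shut fingers until it reached its stop at 5.8 N, then backed off.

The last pictures show the gauge home, the middle lever over to +x, the other two levers as they were, and the arm clear of everything. The bystanders visible in those pictures look undisturbed, though I did not measure their positions.

- **Drag on the low side:** It came to about 2–3 N with the gauge's weight allowed for, at or just below the stated 3–9 N. I judged the holder by the clear sideways push.
- **Other holders not tried:** I did not try the left and right holders with the gauge.
- **Refused moves:** One set of moves was refused early on because the rows lacked keys. Nothing moved, and I sent them again.

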